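Bring the sugar round to the mug on a lazy Susan

TASK

Turn the wooden lazy Susan by pushing its scalloped edge with the fingertips until the blue sugar jar has come round to the front, where the mug stands: the jar squarely in line between the middle of the board and the mug. Nothing is to be picked up: do not touch, lift or shift the jars and the tin standing on the board, and leave the mug and the vase where they are. Finish with the board at rest.

Things in the scene. Friction and masses are not known exactly. Their poses are not given: they have to be found in the camera images.
- susan_base: fixed round foot of the lazy Susan, 190 mm across, hidden under the board, whose edge overhangs it by 37 mm or more. Origin: on the table at the board's turning axis. Its own -x axis points level at the middle of the mug's coaster (the front), 215 to 225 mm away; z is up.
- board: turning scalloped wooden board, 300 mm across, 20 mm thick, underside (origin, on the axis) 22 mm above the table, jars on its cork mat 43.5 mm up. Turns endlessly either way about z with light drag (0.06 N m), stays where left. Ten crests of 47 mm radius, centred 103 mm from the axis, at 0, 36, 72.. degrees from its own x; notches between at 18, 54.. degrees, 132 mm from the axis.
- sugar_jar: the sugar jar: dark blue round jar with a blue lid and small pale wooden knob, 58 mm across, 62 mm tall, about 0.2 kg, standing loose on the cork mat, its middle 58 to 70 mm from the board's axis. Origin: centre of its underside; z is up its axis.
- candle_jar: lidded candle jar, cream white with a pale wooden lid, 58 mm across, 58 mm tall, standing loose on the cork mat. Origin: centre of its underside.
- sweet_tin: sweet tin with red and white upright stripes and a red lid, 58 mm across, 59 mm tall, standing loose on the cork mat. Origin: centre of its underside.
- mug: salmon-coloured coffee mug, 80 mm across without its handle (which reaches about 75 mm from the middle, sideways or away from the board), 88 mm tall, standing loose on a round cork coaster (100 mm across, 6 mm thick) in front of the lazy Susan, on the robot's side. Origin: centre of its underside.
- vase: empty clear glass vase, 100 mm across at its rim, 240 mm tall, standing loose on the table to the right of the lazy Susan. Origin: centre of its underside.
There are look-alikes about, which are no part of the job. Leave any black look-alike of the mug alone.

How it is judged:
By the outcome, as a careful person would: the job done as asked, in the order asked, and still so for the second after the job is handed in, with the robot touching nothing.
It also fails if it takes over 70 s, if anything falls off the work surface, if the arm or the gripper's body presses on something with over 40 N, if the wrist force passes 120 N, or if a joint passes its speed limit or range.

ROBOT

A 6-joint arm with a two-finger parallel gripper is mounted at the origin on the work surface. World frame = base frame: x ahead of the robot, y to its left, z up, the work surface at z = 0. Lengths are in m, angles in rad, forces in N, time in s.
With the tool pointing down it reaches from about 0.375 to 0.975 m from the base axis. Payload 3.8 kg.
Tool frame: the origin (TCP) lies at the very end of the fingers, on their centre line; the grasp point (between the pads) lies 19 mm behind it (bot.tcp_to_grasp is the z of the grasp point in the tool frame, in m); z points along the fingers, y is the direction in which the jaws open and shut (so a half turn about z gives the same grasp; the last joint's range is limited). The gripper opens to 85 mm and grips with 20 to 120 N. Pads are 22 mm wide; open, the fingers measure 114 mm over their backs; the gripper's body (76 mm by 85 mm) begins 54 mm behind the grasp point. The pads swing forward as they close: fully open they stand 13 mm farther back than shut.
Start: joints at [1.066, 0.264, 1.604, -0, 1.274, -0.037], TCP at [0.304, 0.602, 0.231] pointing down, gripper open.
Joint ranges: [-2.63, 2.63], [-0.94, 2.18], [0.31, 2.57], [-1.31, 4.45], [0, 2.66], [-2.55, 2.55]. Speed limits (rad/s): [2.57, 2.57, 3.14, 3.14, 3.14, 3.14].

INTERFACE

Orientations are given as a rotation vector (axis times angle).
In Python, from workcell import status, vision, job, bot gives the robot as it stands.
- The arm moves only by the tool apply_moves, never from a script. Its argument "deltas" is a list of rows, each a list of 7 numbers: the shift along the tool's x, y, z in m, then the turn, a rotation vector about the tool's x, y, z in rad, then the closure, from 0 (fully open) to 1 (shut). In form: [[x, y, z, rx, ry, rz, jaw], ...]. A call has 1 to 8 rows; each row is the pose to reach, as a shift and turn from the pose commanded when the call began, along the tool's axes at that moment; what a row does not reach only later rows make up. A row lasts 1/12 s, in which the tool goes at most 41.7 mm and 7.16 degrees, less where a joint would pass 70% of its speed; a pose out of reach is approached as far as the arm can. A call with a gripper value outside its range is refused whole. The fingers move at their own pace and stop on an object; "squeeze" is the grip in N (left out, the last holds). Time passes only in rows, so rows that repeat a pose let the fingers close. It gives the time, the measured TCP pose, the force and the opening at its end, in the units of the state.
- status.read_state(): the state, without advancing time (a new reading comes with each control period).
- vision.read_camera(name): name is "side" or "top"; returns the picture (384x512x3 uint8, red, green, blue); there is no depth.
- vision.get_calibration(name): a dict with "fov_y" (degrees; the focal length in pixels is half the picture's height over the tangent of half this angle, whatever the lens; pixels are square), "cx", "cy" (the principal point, pixels), "R" (3x3) and "t" (3): a world point X has camera coordinates R X + t. Camera axes: x right, y down, z forward; pixel columns grow to the right and rows downward; lengths in m; the calibration is good to about 2 mm. A picture is of the moment at which its call begins. get_calibration takes no time and is no camera call.
- job.finish_job(): hands the job in, once; it reports no verdict.
The state is a dict: "time": time; "q": joint angles; "joint_vel": joint speeds; "joint_torque": joint torques, N m; "tool_pos": TCP position; "tcp_rot": TCP orientation; "wrist_force": force on the tool from outside, world axes, zero at the start; "torque": the same for the moment, N m; "width": opening from 0.0 (shut) to 1.0 (fully open).
Only numpy, scipy, OpenCV 4.12 (cv2) and the standard library are available. Lean on these libraries where they do the work, as an engineer would, in place of code of your own. Each camera call takes 0.05 s, during which the arm holds its last target. There are 200 camera calls.

## Working session

There is one attempt and no reset: what is moved stays moved. The work goes in short steps, Python scripts to look and compute and a tool call to move; the robot and the scene stay as the last step left them, time stands still between calls to the robot, and variables do not carry over. Pictures are saved under pics/ and viewed, about 8 in all and at most 12, crops included, and the job is handed in when it is done.

Besides the shell and the picture viewer there is one more tool, called after ">>>" in YAML: its name, and indented under it one key for each argument. apply_moves: Moves the arm, as the interface text tells. Its arguments: {"type":"object","properties":{"deltas":{"type":"array","items":{"type":"array","items":{"type":"number"}}},"squeeze":{"type":"number"}},"required":["deltas"]}

```bash
mkdir -p pics; ls; python3 - <<'E'
from workcell import status, vision
import cv2, numpy as np
for n in("top","side"):
    im=vision.read_camera(n); cv2.imwrite(f"pics/{n}0.png",im[:,:,::-1]); c=vision.get_calibration(n); print(n,c)
s=status.read_state(); print(s)
E
```

```text
pics
top {'fov_y': 56.041761312248696, 'cx': 257.5854139341919, 'cy': 190.28817117220288, 'R': array([[-0.02518676, -0.99963067, -0.01020527],
       [-0.98180399,  0.02665707, -0.18801681],
       [ 0.18821942,  0.00528404, -0.98211279]]), 't': array([-0.18062488,  0.47692292,  0.85277328])}
side {'fov_y': 48.39195368962899, 'cx': 247.98820273876072, 'cy': 196.95208341053595, 'R': array([[ 0.80382436, -0.59477301, -0.01055714],
       [-0.41394037, -0.54651066, -0.72799689],
       [ 0.42722331,  0.58955166, -0.68549914]]), 't': array([-0.49546003,  0.13702163,  1.0670624 ])}
{'time': 0.1, 'q': array([ 1.06609368e+00,  2.64709893e-01,  1.60528282e+00, -6.27501588e-06,
        1.27369896e+00, -3.69097687e-02]), 'joint_vel': array([ 0.00010531, -0.00106375, -0.00288461, -0.00073186,  0.00064736,
        0.00102737]), 'joint_torque': array([-4.74281751e-04, -5.16704357e+01, -3.68591630e+01,  9.59104455e-06,
        6.26114546e-03,  1.00015868e-05]), 'tool_pos': array([0.3040483 , 0.60187913, 0.2300404 ]), 'tcp_rot': array([-0.72799373, -3.05550782,  0.00317892]), 'wrist_force': array([-0.06588077, -0.11170054, -0.05032813]), 'torque': array([ 0.08747899, -0.03860274,  0.0046391 ]), 'width': 1.0004094286533105}
```

View pics/top0.png

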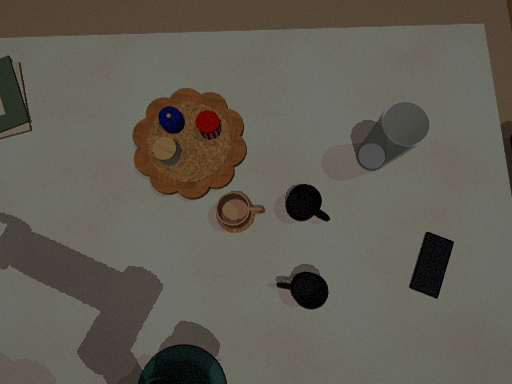

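View pics/side0.png

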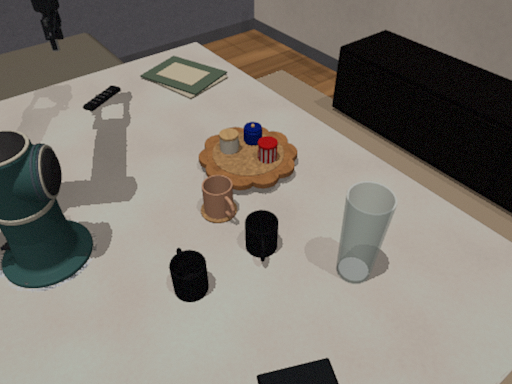

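Top view: blue jar (171,119), candle (164,150), tin (208,123), board centre about (190,143), salmon mug (235,210). The look-alikes are the black mugs at (304,202) and (309,290), and there is only one blue jar. Now I'll measure.

```bash
cat > h.py <<'E'
from workcell import status, vision
import cv2, numpy as np
from scipy.optimize import least_squares
def ray(n,px,z):
    c=vision.get_calibration(n); f=192/np.tan(np.radians(c["fov_y"]/2)); px=np.atleast_2d(px).astype(float)
    d=np.c_[(px[:,0]-c["cx"])/f,(px[:,1]-c["cy"])/f,np.ones(len(px))]@c["R"]
    o=-c["R"].T@c["t"]; return (o+d*((z-o[2])/d[:,2])[:,None])[:,:2]
def proj(n,X):
    c=vision.get_calibration(n); f=192/np.tan(np.radians(c["fov_y"]/2)); p=c["R"]@np.array(X)+c["t"]
    return p[:2]/p[2]*f+[c["cx"],c["cy"]]
def big(m):
    m=cv2.morphologyEx(m.astype(np.uint8),cv2.MORPH_OPEN,np.ones((2,2)))
    cs,_=cv2.findContours(m,cv2.RETR_EXTERNAL,cv2.CHAIN_APPROX_NONE); return max(cs,key=cv2.contourArea)[:,0]
def blue(im):
    h=cv2.cvtColor(im,cv2.COLOR_RGB2HSV); return (h[...,0]>110)&(h[...,0]<130)&(h[...,1]>140)&(h[...,2]>25)
E
python3 - <<'E'
from h import *
im=cv2.imread("pics/top0.png")[:,:,::-1].copy()
h=cv2.cvtColor(im,cv2.COLOR_RGB2HSV)
for p in [(140,143),(190,150),(171,119),(120,143),(220,221),(235,213),(250,228),(222,220)]: print(p,im[p[1],p[0]],h[p[1],p[0]])
m=(h[...,1]>110)&(h[...,2]>50); m[:60]=0;m[:,:125]=0;m[:,260:]=0
c=big(m[:, :]&(np.add.outer(np.arange(384),0*np.arange(512))<205)); 
P=ray("top",c,0.042); print(len(c),c.min(0),c.max(0))
# scalloped outline fit
def rad(a):
    a=(a+np.pi/10)%(np.pi/5)-np.pi/10; return .103*np.cos(a)+np.sqrt(.047**2-(.103*np.sin(a))**2)
best=min((least_squares(lambda v:np.hypot(*(P-v[:2]).T)-rad(np.arctan2(*(P-v[:2]).T[::-1])-v[2]),[*P.mean(0),a],loss="soft_l1",f_scale=.002) for a in np.radians([0,12,24])),key=lambda r:r.cost)
v=best.x; print("board",v[:2],np.degrees(v[2])%36,"rms",np.sqrt(np.mean(best.fun**2)))
b=big(blue(im)); print("blue",b.min(0),b.max(0))
C,r=cv2.minEnclosingCircle(b); print(C,r,[ray("top",C,z) for z in(.08,.1055)])
big_im=cv2.resize(im[70:250,120:280],None,fx=4,fy=4,interpolation=cv2.INTER_CUBIC)[:600]
cv2.imwrite("pics/crop0.png",big_im[:,:,::-1])
E
```

```text
(140, 143) [88 52 28] [ 12 174  88]
(190, 150) [90 64 38] [ 15 147  90]
(171, 119) [ 8 12 58] [118 220  58]
(120, 143) [112 110 101] [ 25  25 112]
(220, 221) [79 55 29] [ 16 161  79]
(235, 213) [112  86  67] [ 13 102 112]
(250, 228) [114 107 100] [ 15  31 114]
(222, 220) [87 59 45] [ 10 123  87]
333 [134  89] [246 199]
board [ 0.6029329 -0.0219258] 5.39522315743573 rms 0.0029076168473898606
blue [160 108] [182 129]
(170.65533447265625, 118.47087097167969) 11.623263359069824 [array([[0.65284068, 0.01829662]]), array([[0.64229331, 0.0117787 ]])]
```

View pics/crop0.png

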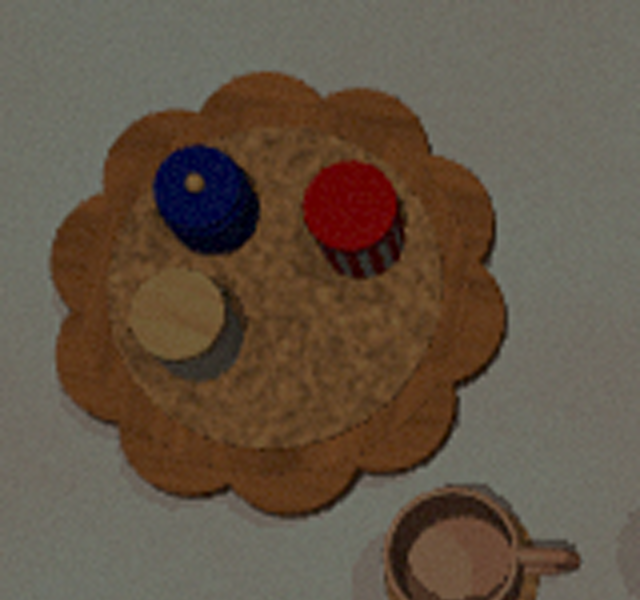

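The crop confirms the blue jar with the pale knob at crop (194,182), image (168.5,115.5). The mug is at crop (455,550), partly hidden over its coaster. Next I need precise mug, jar and board centres.

```bash
python3 - <<'E'
from h import *
im={n:cv2.imread(f"pics/{n}0.png")[:,:,::-1].copy() for n in("top","side")}
hs={n:cv2.cvtColor(im[n],cv2.COLOR_RGB2HSV) for n in im}
def cfit(P,r,x0): 
    q=least_squares(lambda v:np.hypot(*(P-v).T)-r,x0,loss="soft_l1",f_scale=.001); return q.x,np.sqrt(np.mean(q.fun**2))
# coaster: lower/left arc
for n,(x0,x1,y0,y1) in {"top":(212,262,203,240),"side":(195,240,195,228)}.items():
    m=np.zeros((384,512),bool); m[y0:y1,x0:x1]=(hs[n][...,1]>85)[y0:y1,x0:x1]
    c=big(m); print(n,c.min(0),c.max(0))
    low=c[c[:,1]>(224 if n=="top" else 211)]; low=low[low[:,0]<(250 if n=="top" else 232)]
    P=ray(n,low,.005); print(" coaster",len(low),cfit(P,.05,P.mean(0)+[.03,0]))
# jar silhouettes
for n,k in {"top":(168.5,115.5),"side":None}.items():
    b=big(blue(im[n])); print(n,"blue",b.min(0),b.max(0))
    if n=="top": print(" knob@.103",ray(n,k,.103))
    bot=b[b[:,1]>np.percentile(b[:,1],60)]
    P=ray(n,bot,.0435); print(" bottom arc",cfit(P,.029,P.mean(0)+[.02,.01]))
# board in side view, mat centre top view
m=np.zeros((384,512),bool); m[115:190,195:302]=(hs["side"][...,1]>85)[115:190,195:302]
s=cv2.resize(im["side"][100:235,185:315],None,fx=4.4,fy=4.4,interpolation=cv2.INTER_CUBIC); cv2.imwrite("pics/crop1.png",cv2.convertScaleAbs(s[:,:,::-1],alpha=1.3))
E
```

```text
top [217 204] [262 233]
 coaster 30 (array([ 0.42138361, -0.13619443]), np.float64(0.0007905926359761818))
side [202 196] [237 223]
 coaster 33 (array([ 0.4202856 , -0.13709212]), np.float64(0.0008814475997209044))
top blue [160 108] [182 129]
 knob@.103 [[0.65110896 0.01780637]]
 bottom arc (array([0.66832094, 0.02867122]), np.float64(0.002497247486820772))
side blue [245 124] [262 145]
 bottom arc (array([0.65486426, 0.02528273]), np.float64(0.0060275419913357236))
```

View pics/crop1.png

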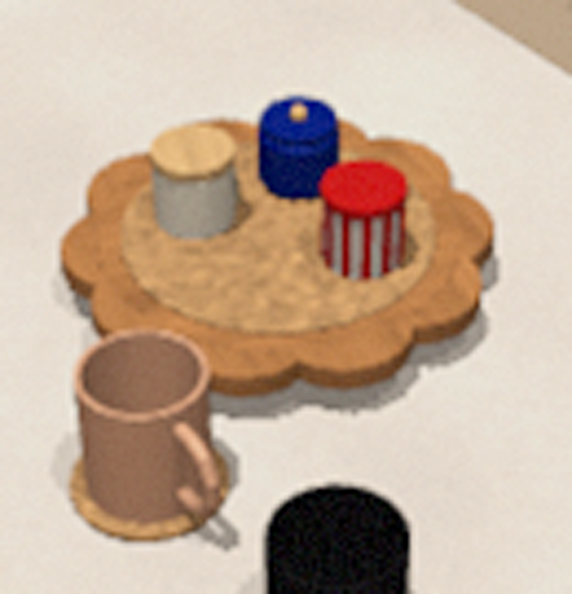

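Side crop: knob at image (252.7,125.2), and the front side wall of the board is visible. That biases the outline, so I'll refit with far-edge points on the top plane and near-edge points on the underside plane.

```bash
cat >> h.py <<'E'
def rad(a):
    a=(a+np.pi/10)%(np.pi/5)-np.pi/10; return .103*np.cos(a)+np.sqrt(.047**2-(.103*np.sin(a))**2)
def outline(n,im,box,c0=(.603,-.022)):
    h=cv2.cvtColor(im,cv2.COLOR_RGB2HSV); x0,x1,y0,y1=box
    m=np.zeros((384,512),bool); m[y0:y1,x0:x1]=((h[...,1]>110)&(h[...,2]>50))[y0:y1,x0:x1]
    c=big(m); c=c[(c[:,0]>x0)&(c[:,0]<x1-1)&(c[:,1]>y0)&(c[:,1]<y1-1)]
    k=vision.get_calibration(n); o=-(k["R"].T@k["t"])[:2]
    H,L=ray(n,c,.042),ray(n,c,.022); u=(np.array(c0)-o); u/=np.hypot(*u); s=(H-c0)@u
    P=np.r_[H[s>.03],L[s<-.06]]; return P
def board(P,c0=(.603,-.022)):
    q=min((least_squares(lambda v:np.hypot(*(P-v[:2]).T)-rad(np.arctan2(*(P-v[:2]).T[::-1])-v[2]),[*c0,a],loss="soft_l1",f_scale=.002) for a in np.radians([0,12,24])),key=lambda r:r.cost)
    return q.x[:2],np.degrees(q.x[2])%36,np.sqrt(np.mean(q.fun**2))
def tri(a,b):
    g=lambda X:np.r_[proj("top",X)-a,proj("side",X)-b]; q=least_squares(g,[.65,.02,.1]); return q.x,q.fun
E
python3 - <<'E'
from h import *
im={n:cv2.imread(f"pics/{n}0.png")[:,:,::-1].copy() for n in("top","side")}
A=outline("top",im["top"],(125,260,60,215)); A=A[np.hypot(*(A-[.603,-.022]).T)<.16]
B=outline("side",im["side"],(190,305,105,200)); B=B[(np.hypot(*(B-[.603,-.022]).T)<.16)&(np.hypot(*(B-[.603,-.022]).T)>.12)]
for P in(A,B,np.r_[A,B]): print(len(P),board(P))
X,e=tri(np.array([168.5,115.5]),np.array([252.7,125.2])); print("knob",X,e)
c=board(np.r_[A,B])[0]; mug=np.array([.421,-.1365]); ang=lambda p:np.degrees(np.arctan2(*(p-c)[::-1]))%360
print("jar",ang(X[:2]),np.hypot(*(X[:2]-c)),"mug",ang(mug),np.hypot(*(mug-c)))
from workcell import bot; print([d for d in dir(bot) if d[0]!='_'])
E
```

```text
267 (array([ 0.60381687, -0.02190721]), np.float64(5.3801927985211435), np.float64(0.004569576336803772))
231 (array([ 0.60182321, -0.02430314]), np.float64(9.699941365521422), np.float64(0.009864385335184451))
498 (array([ 0.60339194, -0.02169227]), np.float64(5.741697041646935), np.float64(0.007679461541972897))
knob [0.6508241  0.01856313 0.101548  ] [-0.16259219  0.35358393  0.46164427 -0.14385758]
jar 40.32107229388293 0.06221179456449029 mug 212.18861514616952 0.21551712838093898
['MotionError', 'tcp_to_grasp']
```

Board centre is (0.6035,-0.022) with crests at about 5.5+36k degrees. The jar sits at about 40° and the mug at 212°, so the turn is about +172° CCW.

Plan: seat the shut fingertips in the notch at about -12.5° and sweep one arc round the left side to about 160°, clear of the mug. Tool x stays radial throughout.

```bash
cat > go.py <<'E'
import sys; from h import *
from scipy.spatial.transform import Rotation as R
# usage: go.py x y z psi_deg rows : tool-frame full delta to target (tool y at psi, pointing down)
def delta(x,y,z,psi):
    s=status.read_state(); A=R.from_rotvec(s["tcp_rot"]); a=np.radians(psi)
    T=R.from_matrix(np.array([[-np.sin(a),np.cos(a),0],[np.cos(a),np.sin(a),0],[0,0,-1]]))
    return A.inv().apply(np.array([x,y,z])-s["tool_pos"]),(A.inv()*T).as_rotvec(),s
if __name__=="__main__":
    d,r,s=delta(*map(float,sys.argv[1:5])); n=int(sys.argv[5])
    print(s["time"],s["tool_pos"].round(4),s["wrist_force"].round(2),"full",d.round(4),r.round(4))
    for i in range(1,min(n,8)+1): print(np.r_[d*i/n,r*i/n].round(3).tolist())
E
python3 go.py .784 -.062 .231 -102.5 24
```

```text
0.1 [0.304  0.6019 0.23  ] [-0.07 -0.11 -0.05] full [-7.277e-01 -3.761e-01 -2.000e-04] [-5.000e-04  3.000e-03  2.892e+00]
[-0.03, -0.016, -0.0, -0.0, 0.0, 0.12]
[-0.061, -0.031, -0.0, -0.0, 0.0, 0.241]
[-0.091, -0.047, -0.0, -0.0, 0.0, 0.361]
[-0.121, -0.063, -0.0, -0.0, 0.001, 0.482]
[-0.152, -0.078, -0.0, -0.0, 0.001, 0.602]
[-0.182, -0.094, -0.0, -0.0, 0.001, 0.723]
[-0.212, -0.11, -0.0, -0.0, 0.001, 0.843]
[-0.243, -0.125, -0.0, -0.0, 0.001, 0.964]
```

>>> apply_moves:
  deltas:
    - [-0.03,-0.016,0,0,0,0.12,1]
    - [-0.06,-0.031,0,0,0,0.24,1]
    - [-0.09,-0.047,0,0,0,0.36,1]
    - [-0.12,-0.063,0,0,0,0.48,1]
    - [-0.15,-0.078,0,0,0,0.6,1]
    - [-0.18,-0.094,0,0,0,0.72,1]
    - [-0.212,-0.11,0,0,0,0.84,1]
    - [-0.243,-0.125,0,0,0,0.96,1]

```text
time: 0.77
tool_pos: [0.4653, 0.3795, 0.2308]
tcp_rot: [-2.064, -2.368, 0.002]
wrist_force: [0.8, 0.7, 0.5]
width: 0.0
```

```bash
python3 go.py .784 -.062 .231 -102.5 16
```

```text
0.7667 [0.4653 0.3795 0.2308] [0.81 0.73 0.48] full [-4.810e-01  2.553e-01 -2.000e-04] [0.0000e+00 1.1000e-03 1.9262e+00]
[-0.03, 0.016, -0.0, 0.0, 0.0, 0.12]
[-0.06, 0.032, -0.0, 0.0, 0.0, 0.241]
[-0.09, 0.048, -0.0, 0.0, 0.0, 0.361]
[-0.12, 0.064, -0.0, 0.0, 0.0, 0.482]
[-0.15, 0.08, -0.0, 0.0, 0.0, 0.602]
[-0.18, 0.096, -0.0, 0.0, 0.0, 0.722]
[-0.21, 0.112, -0.0, 0.0, 0.0, 0.843]
[-0.24, 0.128, -0.0, 0.0, 0.001, 0.963]
```

>>> apply_moves:
  deltas:
    - [-0.03,0.016,0,0,0,0.12,1]
    - [-0.06,0.032,0,0,0,0.24,1]
    - [-0.09,0.048,0,0,0,0.36,1]
    - [-0.12,0.064,0,0,0,0.48,1]
    - [-0.15,0.08,0,0,0,0.6,1]
    - [-0.18,0.096,0,0,0,0.72,1]
    - [-0.21,0.112,0,0,0,0.84,1]
    - [-0.24,0.128,0,0,0,0.96,1]

```text
time: 1.43
tool_pos: [0.6262, 0.1604, 0.2307]
tcp_rot: [-2.924, -1.147, 0.001]
wrist_force: [-0.1, 0.3, -0.3]
width: 0.002
```

```bash
python3 go.py .784 -.062 .2 -102.5 8
```

```text
1.4333 [0.6262 0.1604 0.2307] [-0.1   0.35 -0.27] full [-0.0355  0.2704  0.0306] [-1.000e-04  1.000e-03  9.659e-01]
[-0.004, 0.034, 0.004, -0.0, 0.0, 0.121]
[-0.009, 0.068, 0.008, -0.0, 0.0, 0.241]
[-0.013, 0.101, 0.011, -0.0, 0.0, 0.362]
[-0.018, 0.135, 0.015, -0.0, 0.0, 0.483]
[-0.022, 0.169, 0.019, -0.0, 0.001, 0.604]
[-0.027, 0.203, 0.023, -0.0, 0.001, 0.724]
[-0.031, 0.237, 0.027, -0.0, 0.001, 0.845]
[-0.036, 0.27, 0.031, -0.0, 0.001, 0.966]
```

>>> apply_moves:
  deltas:
    - [-0.004,0.034,0.004,0,0,0.12,1]
    - [-0.009,0.068,0.008,0,0,0.24,1]
    - [-0.013,0.101,0.011,0,0,0.36,1]
    - [-0.018,0.135,0.015,0,0,0.48,1]
    - [-0.022,0.169,0.019,0,0,0.6,1]
    - [-0.027,0.203,0.023,0,0,0.72,1]
    - [-0.031,0.237,0.027,0,0,0.845,1]
    - [-0.036,0.27,0.031,0,0,0.966,1]

```text
time: 2.1
tool_pos: [0.7848, -0.061, 0.1991]
tcp_rot: [-3.123, 0.343, 0.002]
wrist_force: [0.5, 0.1, -0.4]
width: -0.001
```

```bash
python3 go.py .792 -.064 .022 -102.5 8; python3 - <<'E'
from h import *
im=vision.read_camera("top"); cv2.imwrite("pics/t1.png",im[:,:,::-1])
E
```

```text
2.1 [ 0.7848 -0.061   0.1991] [ 0.47  0.09 -0.43] full [0.0079 0.0014 0.1771] [ 0.0001  0.0013 -0.0004]
[0.001, 0.0, 0.022, 0.0, 0.0, -0.0]
[0.002, 0.0, 0.044, 0.0, 0.0, -0.0]
[0.003, 0.001, 0.066, 0.0, 0.0, -0.0]
[0.004, 0.001, 0.089, 0.0, 0.001, -0.0]
[0.005, 0.001, 0.111, 0.0, 0.001, -0.0]
[0.006, 0.001, 0.133, 0.0, 0.001, -0.0]
[0.007, 0.001, 0.155, 0.0, 0.001, -0.0]
[0.008, 0.001, 0.177, 0.0, 0.001, -0.0]
```

View pics/t1.png

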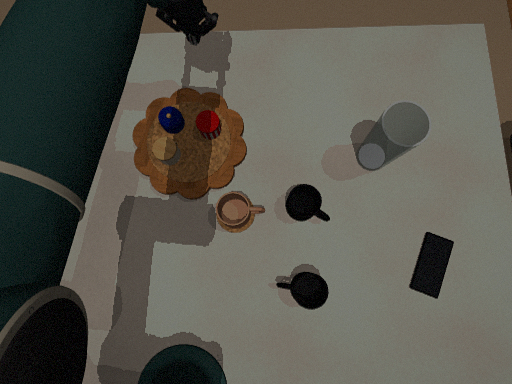

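The gripper at about (195,25) is beyond the far edge of the board and the board hasn't moved. I'll descend outside the rim, then ease in.

>>> apply_moves:
  deltas:
    - [0.001,0,0.025,0,0,0,1]
    - [0.003,0,0.05,0,0,0,1]
    - [0.005,0.001,0.08,0,0,0,1]
    - [0.007,0.001,0.11,0,0,0,1]
    - [0.008,0.001,0.135,0,0,0,1]
    - [0.008,0.001,0.158,0,0,0,1]
    - [0.008,0.001,0.172,0,0,0,1]
    - [0.008,0.001,0.177,0,0,0,1]

```text
time: 2.82
tool_pos: [0.7889, -0.0617, 0.0186]
tcp_rot: [-3.124, 0.332, 0.011]
wrist_force: [-0.6, -0.3, -1.0]
width: 0.002
```

```bash
python3 go.py .7529 -.0551 .022 -102.5 8
```

```text
2.8167 [ 0.7889 -0.0617  0.0186] [-0.58 -0.26 -1.02] full [-0.0366  0.0011 -0.0032] [0.0007 0.0069 0.0064]
[-0.005, 0.0, -0.0, 0.0, 0.001, 0.001]
[-0.009, 0.0, -0.001, 0.0, 0.002, 0.002]
[-0.014, 0.0, -0.001, 0.0, 0.003, 0.002]
[-0.018, 0.001, -0.002, 0.0, 0.003, 0.003]
[-0.023, 0.001, -0.002, 0.0, 0.004, 0.004]
[-0.027, 0.001, -0.002, 0.001, 0.005, 0.005]
[-0.032, 0.001, -0.003, 0.001, 0.006, 0.006]
[-0.037, 0.001, -0.003, 0.001, 0.007, 0.006]
```

>>> apply_moves:
  deltas:
    - [-0.006,0,0,0,0,0,1]
    - [-0.012,0,0,0,0,0,1]
    - [-0.018,0,0,0,0,0,1]
    - [-0.023,0,0,0,0,0,1]
    - [-0.027,0,0,0,0,0,1]
    - [-0.03,0,0,0,0,0,1]
    - [-0.03,0,0,0,0,0,1]
    - [-0.03,0,0,0,0,0,1]

```text
time: 3.48
tool_pos: [0.7627, -0.0558, 0.0239]
tcp_rot: [3.124, -0.333, 0.001]
wrist_force: [-0.2, -0.5, 0.3]
width: -0.003
```

```bash
python3 go.py .7529 -.0551 .022 -102.5 1
```

```text
3.4833 [ 0.7627 -0.0558  0.0239] [-0.22 -0.54  0.34] full [-0.0097  0.0014  0.0019] [-0.     -0.0008  0.0061]
[-0.01, 0.001, 0.002, -0.0, -0.001, 0.006]
```

>>> apply_moves:
  deltas:
    - [-0.003,0,0.001,0,0,0.003,1]
    - [-0.006,0.001,0.002,0,0,0.006,1]
    - [-0.009,0.001,0.002,0,0,0.006,1]
    - [-0.01,0.001,0.002,0,0,0.006,1]
    - [-0.01,0.001,0.002,0,0,0.006,1]
    - [-0.01,0.001,0.002,0,0,0.006,1]

```text
time: 3.98
tool_pos: [0.7528, -0.0547, 0.0213]
tcp_rot: [-3.123, 0.342, -0.001]
wrist_force: [2.3, -0.7, -1.2]
width: -0.004
```

```bash
python3 go.py .7529 -.0551 .022 -102.5 1; python3 - <<'E'
from h import *
im=vision.read_camera("side"); s=cv2.resize(im[70:200,175:335],None,fx=4,fy=4,interpolation=cv2.INTER_CUBIC); cv2.imwrite("pics/s2.png",cv2.convertScaleAbs(s[:,:,::-1],alpha=1.3))
E
```

```text
3.9833 [ 0.7528 -0.0547  0.0213] [ 2.25 -0.67 -1.18] full [ 0.0001  0.0004 -0.0007] [-0.0001 -0.0004 -0.0001]
[0.0, 0.0, -0.001, -0.0, -0.0, -0.0]
```

View pics/s2.png

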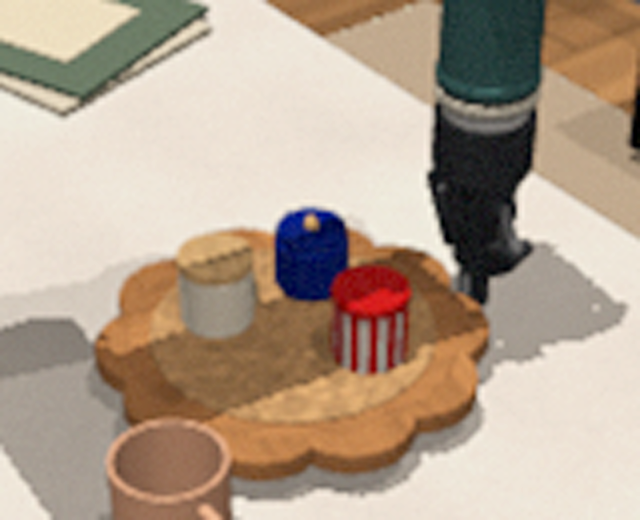

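Seated in the notch with a light 2.3 N touch; the fingertips are at crop (478,290), clear of the tin. Starting the arc.

>>> apply_moves:
  deltas:
    - [0,-0.0027,0,0,0,-0.017,1]
    - [-0.0002,-0.008,0,0,0,-0.052,1]
    - [-0.0008,-0.016,0,0,0,-0.105,1]
    - [-0.0019,-0.0239,0,0,0,-0.157,1]
    - [-0.0033,-0.0318,0,0,0,-0.209,1]
    - [-0.0052,-0.0396,0,0,0,-0.262,1]
    - [-0.0075,-0.0473,0,0,0,-0.314,1]
    - [-0.0102,-0.0548,0,0,0,-0.367,1]

```text
time: 4.7
tool_pos: [0.7553, 0.0016, 0.0214]
tcp_rot: [3.132, 0.239, 0.002]
wrist_force: [3.5, -0.1, -3.1]
width: 0.002
```

```bash
cat > st.py <<'E'
from go import *
import math
s=status.read_state(); p=s["tool_pos"][:2]-[.6035,-.022]; th=math.degrees(math.atan2(p[1],p[0]))
Y=R.from_rotvec(s["tcp_rot"]).as_matrix()[:,1]; print(s["time"],"theta",round(th,2),"r",np.hypot(*p).round(4),"z",s["tool_pos"][2].round(4),"psi+90",round(math.degrees(math.atan2(Y[1],Y[0]))+90,2),s["wrist_force"].round(1),s["q"].round(2))
E
python3 st.py
```

```text
4.7 theta 8.85 r 0.1536 z 0.0214 psi+90 8.72 [ 3.5 -0.1 -3.1] [-0.03  0.58  1.57  0.    0.99  1.39]
```

>>> apply_moves:
  deltas:
    - [-0.0002,-0.008,0,0,0,-0.052,1]
    - [-0.0008,-0.016,0,0,0,-0.105,1]
    - [-0.0019,-0.0239,0,0,0,-0.157,1]
    - [-0.0033,-0.0318,0,0,0,-0.209,1]
    - [-0.0052,-0.0396,0,0,0,-0.262,1]
    - [-0.0075,-0.0473,0,0,0,-0.314,1]
    - [-0.0102,-0.0548,0,0,0,-0.367,1]
    - [-0.0132,-0.0622,0,0,0,-0.419,1]

```text
time: 5.37
tool_pos: [0.7335, 0.062, 0.0215]
tcp_rot: [-3.014, -0.885, -0.005]
wrist_force: [4.9, 3.5, -2.8]
width: -0.001
```

```bash
python3 st.py
```

```text
5.3667 theta 32.88 r 0.1547 z 0.0215 psi+90 32.72 [ 4.9  3.5 -2.8] [0.05 0.55 1.62 0.   0.97 1.05]
```

>>> apply_moves:
  deltas:
    - [-0.0002,-0.008,0,0,0,-0.052,1]
    - [-0.0008,-0.016,0,0,0,-0.105,1]
    - [-0.0019,-0.0239,0,0,0,-0.157,1]
    - [-0.0033,-0.0318,0,0,0,-0.209,1]
    - [-0.0052,-0.0396,0,0,0,-0.262,1]
    - [-0.0075,-0.0473,0,0,0,-0.314,1]
    - [-0.0102,-0.0548,0,0,0,-0.367,1]
    - [-0.0132,-0.0622,0,0,0,-0.419,1]

```text
time: 6.03
tool_pos: [0.6883, 0.1078, 0.0214]
tcp_rot: [-2.764, -1.492, -0.004]
wrist_force: [2.7, 4.6, -2.6]
width: -0.003
```

```bash
python3 st.py;  python3 - <<'E'
from h import *
im=vision.read_camera("top"); cv2.imwrite("pics/t3.png",im[:,:,::-1])
im=vision.read_camera("side"); cv2.imwrite("pics/s3.png",im[:,:,::-1])
E
```

```text
6.0333 theta 56.85 r 0.155 z 0.0214 psi+90 56.72 [ 2.7  4.6 -2.6] [0.12 0.49 1.72 0.   0.94 0.7 ]
```

View pics/s3.png

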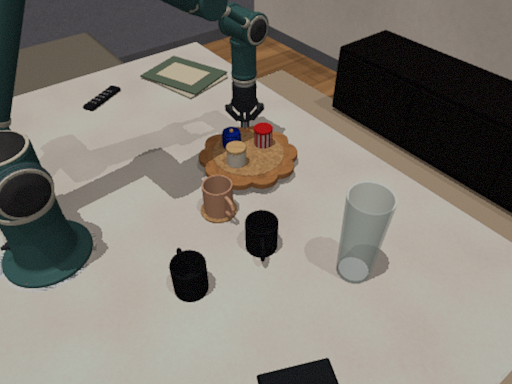

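The board is following: jar at (231,136), candle at (236,154), and the arm is clear of the jars. Carrying on.

>>> apply_moves:
  deltas:
    - [-0.0002,-0.008,0,0,0,-0.052,1]
    - [-0.0008,-0.016,0,0,0,-0.105,1]
    - [-0.0019,-0.0239,0,0,0,-0.157,1]
    - [-0.0033,-0.0318,0,0,0,-0.209,1]
    - [-0.0052,-0.0396,0,0,0,-0.262,1]
    - [-0.0075,-0.0473,0,0,0,-0.314,1]
    - [-0.0102,-0.0548,0,0,0,-0.367,1]
    - [-0.0132,-0.0622,0,0,0,-0.419,1]

```text
time: 6.8
tool_pos: [0.6287, 0.1293, 0.0216]
tcp_rot: [2.395, 2.032, 0.001]
wrist_force: [1.1, 0.5, -0.3]
width: 0.004
```

```bash
python3 st.py
```

```text
6.8 theta 80.54 r 0.1534 z 0.0216 psi+90 80.62 [ 1.1  0.5 -0.3] [0.16 0.4  1.84 0.   0.9  0.33]
```

>>> apply_moves:
  deltas:
    - [-0.0002,-0.008,0,0,0,-0.052,1]
    - [-0.0008,-0.016,0,0,0,-0.105,1]
    - [-0.0019,-0.0239,0,0,0,-0.157,1]
    - [-0.0033,-0.0318,0,0,0,-0.209,1]
    - [-0.0052,-0.0396,0,0,0,-0.262,1]
    - [-0.0075,-0.0473,0,0,0,-0.314,1]
    - [-0.0102,-0.0548,0,0,0,-0.367,1]
    - [-0.0132,-0.0622,0,0,0,-0.419,1]

```text
time: 7.47
tool_pos: [0.5649, 0.126, 0.0216]
tcp_rot: [1.92, 2.486, -0.001]
wrist_force: [0.5, 0.8, 0.9]
width: -0.005
```

```bash
python3 st.py
```

```text
7.4667 theta 104.6 r 0.1529 z 0.0216 psi+90 104.64 [0.5 0.8 0.9] [ 0.18  0.3   1.98 -0.    0.86 -0.08]
```

>>> apply_moves:
  deltas:
    - [-0.0002,-0.008,0,0,0,-0.052,1]
    - [-0.0008,-0.016,0,0,0,-0.105,1]
    - [-0.0019,-0.0239,0,0,0,-0.157,1]
    - [-0.0033,-0.0318,0,0,0,-0.209,1]
    - [-0.0052,-0.0396,0,0,0,-0.262,1]
    - [-0.0075,-0.0473,0,0,0,-0.314,1]
    - [-0.0102,-0.0548,0,0,0,-0.367,1]
    - [-0.0132,-0.0622,0,0,0,-0.419,1]

```text
time: 8.13
tool_pos: [0.508, 0.0974, 0.0216]
tcp_rot: [-1.361, -2.831, 0.001]
wrist_force: [0.9, 0.0, 0.1]
width: -0.005
```

```bash
python3 st.py
```

```text
8.1333 theta 128.65 r 0.153 z 0.0216 psi+90 128.64 [0.9 0.  0.1] [ 0.14  0.2   2.12 -0.    0.83 -0.53]
```

>>> apply_moves:
  deltas:
    - [-0.0002,-0.008,0,0,0,-0.052,1]
    - [-0.0008,-0.016,0,0,0,-0.105,1]
    - [-0.0019,-0.0239,0,0,0,-0.157,1]
    - [-0.0033,-0.0318,0,0,0,-0.209,1]
    - [-0.0052,-0.0396,0,0,0,-0.262,1]
    - [-0.0071,-0.046,0,0,0,-0.305,1]
    - [-0.0088,-0.0511,0,0,0,-0.34,1]
    - [-0.0097,-0.0536,0,0,0,-0.358,1]

```text
time: 8.8
tool_pos: [0.4718, 0.0561, 0.0215]
tcp_rot: [-0.837, -3.027, 0.001]
wrist_force: [0.1, -0.5, -0.5]
width: 0.0
```

```bash
python3 st.py;  python3 - <<'E'
from h import *
im=vision.read_camera("top"); cv2.imwrite("pics/t4.png",im[:,:,::-1]); im2=vision.read_camera("side"); cv2.imwrite("pics/s4.png",im2[:,:,::-1])
a=cv2.resize(im[70:250,120:280],None,fx=2.5,fy=2.5,interpolation=3);b=cv2.resize(im2[100:235,185:315],None,fx=3,fy=3,interpolation=3)[:450]
o=np.zeros((450,800,3),np.uint8);o[:a.shape[0],:400]=a;o[:b.shape[0],405:405+b.shape[1]]=b
cv2.imwrite("pics/c4.png",cv2.convertScaleAbs(o[:,:,::-1],alpha=1.4))
E
```

```text
8.8 theta 149.32 r 0.1531 z 0.0215 psi+90 149.07 [ 0.1 -0.5 -0.5] [ 0.07  0.13  2.2  -0.    0.81 -0.96]
```

View pics/c4.png

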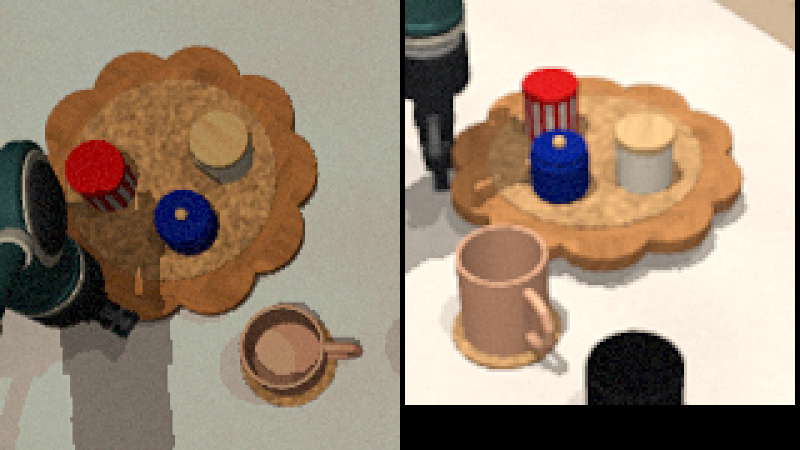

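The jar is nearly in front: knob at top (192,155) and side (236,147). Nothing else has been disturbed. I'll measure its bearing precisely, using two independent jar measures.

```bash
cat > jar.py <<'E'
from h import *
import sys
def knob(im):
    c=big(blue(im)); h=np.zeros((384,512),np.uint8); cv2.fillConvexPoly(h,cv2.convexHull(c),1)
    m=(h>0)&(im[...,0].astype(int)>im[...,2]+8)&(im[...,1]>35); 
    n,l,s,ce=cv2.connectedComponentsWithStats(m.astype(np.uint8)); i=1+np.argmax(s[1:,4]) if n>1 else 0
    ys,xs=np.nonzero(l==i); w=im[ys,xs,0].astype(float)-25; return np.array([np.average(xs,weights=w),np.average(ys,weights=w)]),s[i,4],cv2.minEnclosingCircle(c)
c=np.array([.6035,-.022]); mug=np.array([.421,-.1367])
A=lambda p:np.degrees(np.arctan2(*(p-c)[::-1]))%360
for k in sys.argv[1:]:
    im={n:cv2.imread(f"pics/{n[0] if k!='0' else n}{k}.png")[:,:,::-1].copy() for n in("top","side")}
    t,s=knob(im["top"]),knob(im["side"]); X,e=tri(t[0],s[0]); mid=ray("top",t[2][0],.070)[0]
    print(k,t[0].round(1),t[1],s[0].round(1),s[1],"knob",X.round(4),"res",e.round(2),"ang",A(X[:2]).round(1),"r",np.hypot(*(X[:2]-c)).round(4),"| body",mid.round(4),A(mid).round(1),np.hypot(*(mid-c)).round(4))
    P=outline("top",im["top"],(125,260,60,215)); P=P[(np.hypot(*(P-c).T)<.16)&(np.hypot(*(P-c).T)>.125)]; print("  board",board(P))
print("mug",A(mug))
E
python3 jar.py 0 3 4; sed -i 's/x/x/' jar.py
```

```text
0 [168.1 115.2] 19 [252.4 124.9] 12 knob [0.6512 0.0196 0.1019] res [-0.22  0.48  0.62 -0.19] ang 41.1 r 0.0633 | body [0.657  0.0209] 38.7 0.0685
  board (array([ 0.60381687, -0.02190721]), np.float64(5.3801927985211435), np.float64(0.004569576336803772))
3 [159.5 140.9] 16 [232.7 142.6] 55 knob [0.6075 0.059  0.0342] res [-0.59  1.3   1.67 -0.44] ang 87.1 r 0.0811 | body [0.5901 0.0404] 102.1 0.0638
  board (array([ 0.60407447, -0.02211332]), np.float64(2.2690114565566755), np.float64(0.004639626719616774))
4 [191.8 155.2] 20 [242.8 162.4] 30 knob [ 0.576  -0.0247  0.0209] res [ 0.29 -0.63 -0.77  0.2 ] ang 185.5 r 0.0276 | body [ 0.5511 -0.0387] 197.6 0.055
  board (array([ 0.60315099, -0.0203264 ]), np.float64(22.061052720707732), np.float64(0.005220914973020725))
mug 212.14908021465016
```

```bash
cat > ang.py <<'E'
from h import *
c=np.array([.6035,-.022])
def iso(p0,p1,al):
    d=p1-p0; ch=np.degrees(np.arctan2(d[1],d[0])); r=np.hypot(*d)/2/np.sin(np.radians(al/2)); a=ch-(180-al)/2  # angle c->p1 (CCW turn)
    return (p1-r*np.array([np.cos(np.radians(a)),np.sin(np.radians(a))])).round(4),round(r,4),round(a%360,2)
E
python3 - <<'E'
from ang import *
for al in(160.7,161.8):
  for nm,n,a,b,z in(("knob top","top",(168.1,115.2),(191.8,155.2),.102),("knob side","side",(252.4,124.9),(236.3,147),.102)):
    print(al,nm,iso(ray(n,a,z)[0],ray(n,b,z)[0],al), ray(n,b,z)[0])
print(tri(np.array((191.8,155.2)),np.array((236.3,147))))
E
```

```text
160.7 knob top (array([ 0.6061, -0.0189]), np.float64(0.0598), np.float64(200.1)) [ 0.54994103 -0.03946613]
160.7 knob side (array([ 0.6029, -0.0192]), np.float64(0.0606), np.float64(201.06)) [ 0.54637957 -0.0409285 ]
161.8 knob top (array([ 0.6058, -0.0184]), np.float64(0.0597), np.float64(200.65)) [ 0.54994103 -0.03946613]
161.8 knob side (array([ 0.6026, -0.0187]), np.float64(0.0605), np.float64(201.61)) [ 0.54637957 -0.0409285 ]
(array([ 0.54970074, -0.03857999,  0.09957929]), array([-0.18031785,  0.39596975,  0.50124216, -0.13207131]))
```

>>> apply_moves:
  deltas:
    - [0,-0.0027,0,0,0,-0.017,1]
    - [-0.0002,-0.008,0,0,0,-0.052,1]
    - [-0.0006,-0.0133,0,0,0,-0.087,1]
    - [-0.0011,-0.0186,0,0,0,-0.122,1]
    - [-0.0019,-0.0239,0,0,0,-0.157,1]
    - [-0.0026,-0.0279,0,0,0,-0.183,1]
    - [-0.003,-0.0298,0,0,0,-0.196,1]
    - [-0.0031,-0.0305,0,0,0,-0.201,1]

```text
time: 9.57
tool_pos: [0.4592, 0.0291, 0.0213]
tcp_rot: [-0.53, -3.096, 0.0]
wrist_force: [-0.4, 1.5, -0.5]
width: -0.002
```

```bash
python3 st.py;  python3 - <<'E'
from h import *
im=vision.read_camera("top"); cv2.imwrite("pics/t5.png",im[:,:,::-1]); im2=vision.read_camera("side"); cv2.imwrite("pics/s5.png",im2[:,:,::-1])
a=cv2.resize(im[70:250,120:280],None,fx=2.5,fy=2.5,interpolation=3);b=cv2.resize(im2[100:235,185:315],None,fx=3,fy=3,interpolation=3)[:450]
o=np.zeros((450,800,3),np.uint8);o[:a.shape[0],:400]=a;o[:b.shape[0],405:405+b.shape[1]]=b
cv2.imwrite("pics/c5.png",cv2.convertScaleAbs(o[:,:,::-1],alpha=1.4))
E
python3 jar.py 5; python3 st.py
```

```text
9.5667 theta 160.51 r 0.1531 z 0.0213 psi+90 160.59 [-0.4  1.5 -0.5] [ 0.01  0.1   2.23 -0.    0.81 -1.22]
5 [195.9 153.2] 20 [244.  167.6] 18 knob [ 0.5826 -0.0303  0.0032] res [-0.36  0.78  0.94 -0.25] ang 201.8 r 0.0225 | body [ 0.5549 -0.0491] 209.1 0.0556
  board (array([ 0.60300112, -0.02055035]), np.float64(31.981811890070595), np.float64(0.005980854683193586))
mug 212.14908021465016
9.6667 theta 160.45 r 0.153 z 0.0213 psi+90 160.56 [ 0.6 -0.   0.8] [ 0.01  0.1   2.23 -0.    0.81 -1.22]
```

View pics/c5.png

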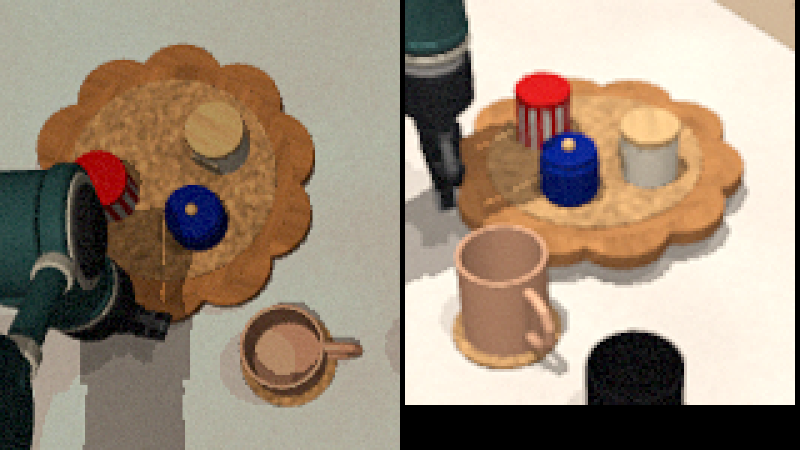

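```bash
python3 - <<'E'
from ang import *
k={"top":[(168.1,115.2),(191.8,155.2),(195.9,153.2)],"side":[(252.4,124.9),(236.3,147),(239.7,148.3)]}
for al in(171.5,173): 
  for n in k: print(al,n,iso(ray(n,k[n][0],.102)[0],ray(n,k[n][2],.102)[0],al))
M=np.array([.421,-.1367])
for cc in([.6058,-.0186],[.6028,-.019],[.6035,-.022],[.604,-.02]): v=M-cc; print(cc,np.degrees(np.arctan2(v[1],v[0]))%360,np.hypot(*v))
E
```

```text
171.5 top (array([ 0.606 , -0.0187]), np.float64(0.0598), np.float64(210.67))
171.5 side (array([ 0.6024, -0.0195]), np.float64(0.0612), np.float64(211.79))
173 top (array([ 0.6056, -0.018 ]), np.float64(0.0597), np.float64(211.42))
173 side (array([ 0.602 , -0.0188]), np.float64(0.0611), np.float64(212.54))
[0.6058, -0.0186] 212.58139561265895 0.2193140442379375
[0.6028, -0.019] 212.91961488297753 0.2165745368227761
[0.6035, -0.022] 212.14908021465016 0.2155512468068789
[0.604, -0.02] 212.525858023823 0.2170435209813921
```

Jar at about 211.6° against mug at 212.5°. I'll nudge 1° more, settle, then back out radially and lift.

>>> apply_moves:
  deltas:
    - [0,-0.001,0,0,0,-0.007,1]
    - [0,-0.002,0,0,0,-0.013,1]
    - [0,-0.0026,0,0,0,-0.017,1]
    - [0,-0.0026,0,0,0,-0.017,1]
    - [0.003,-0.0026,0,0,0,-0.017,1]
    - [0.01,-0.0026,0,0,0,-0.017,1]
    - [0.02,-0.0026,0,0,0,-0.017,1]
    - [0.032,-0.0026,0,0,0,-0.017,1]

```text
time: 10.33
tool_pos: [0.4274, 0.0377, 0.0213]
tcp_rot: [-0.504, -3.101, 0.0]
wrist_force: [0.1, -1.0, 1.1]
width: 0.0
```

>>> apply_moves:
  deltas:
    - [0,0.003,0,0,0,0,1]
    - [0,0.01,-0.02,0,0,0,1]
    - [0,0.02,-0.05,0,0,0,1]
    - [0,0.04,-0.08,0,0,0,1]
    - [-0.01,0.07,-0.11,0,0,0,1]
    - [-0.02,0.1,-0.13,0,0,0,1]
    - [-0.03,0.13,-0.14,0,0,0,1]
    - [-0.04,0.16,-0.15,0,0,0,1]

```text
time: 11.0
tool_pos: [0.5179, 0.1785, 0.1735]
tcp_rot: [0.502, 3.098, 0.002]
wrist_force: [0.8, -0.3, -0.7]
width: 0.001
```

```bash
python3 go.py .40 .45 .2 63 12; python3 st.py
```

```text
11.0 [0.5179 0.1785 0.1735] [ 0.78 -0.31 -0.71] full [ 0.1976  0.2204 -0.0266] [0.0021 0.0027 0.1499]
[0.016, 0.018, -0.002, 0.0, 0.0, 0.012]
[0.033, 0.037, -0.004, 0.0, 0.0, 0.025]
[0.049, 0.055, -0.007, 0.001, 0.001, 0.037]
[0.066, 0.073, -0.009, 0.001, 0.001, 0.05]
[0.082, 0.092, -0.011, 0.001, 0.001, 0.062]
[0.099, 0.11, -0.013, 0.001, 0.001, 0.075]
[0.115, 0.129, -0.016, 0.001, 0.002, 0.087]
[0.132, 0.147, -0.018, 0.001, 0.002, 0.1]
11.0 theta 113.12 r 0.218 z 0.1735 psi+90 161.59 [ 0.8 -0.3 -0.7] [ 0.29  0.07  1.94 -0.    1.13 -0.96]
```

>>> apply_moves:
  deltas:
    - [0.02,0.022,0,0,0,0,1]
    - [0.04,0.044,-0.01,0,0,0,1]
    - [0.06,0.066,-0.01,0,0,0,1]
    - [0.08,0.09,-0.02,0,0,0,1]
    - [0.1,0.115,-0.02,0,0,0,1]
    - [0.12,0.14,-0.02,0,0,0,1]
    - [0.135,0.16,-0.02,0,0,0,1]
    - [0.14,0.17,-0.02,0,0,0,1]

```text
time: 11.67
tool_pos: [0.4357, 0.385, 0.1913]
tcp_rot: [-0.499, -3.101, -0.002]
wrist_force: [-0.5, -0.4, 0.3]
width: -0.001
```

```bash
python3 - <<'E'
from h import *
im=vision.read_camera("top"); cv2.imwrite("pics/t6.png",im[:,:,::-1]); im2=vision.read_camera("side"); cv2.imwrite("pics/s6.png",im2[:,:,::-1])
a=cv2.resize(im[70:250,120:280],None,fx=2.5,fy=2.5,interpolation=3);b=cv2.resize(im2[100:235,185:315],None,fx=3,fy=3,interpolation=3)[:450]
o=np.zeros((450,800,3),np.uint8);o[:a.shape[0],:400]=a;o[:b.shape[0],405:405+b.shape[1]]=b
cv2.imwrite("pics/c6.png",cv2.convertScaleAbs(o[:,:,::-1],alpha=1.4))
E
python3 jar.py 6
```

```text
6 [196.2 153.1] 19 [246.4 163.9] 29 knob [ 0.5815 -0.0358  0.0199] res [ 0.27 -0.59 -0.71  0.19] ang 212.1 r 0.026 | body [ 0.5561 -0.05  ] 210.5 0.055
  board (array([ 0.60409732, -0.02172151]), np.float64(32.670705109000856), np.float64(0.004600132322323194))
mug 212.14908021465016
```

View pics/c6.png

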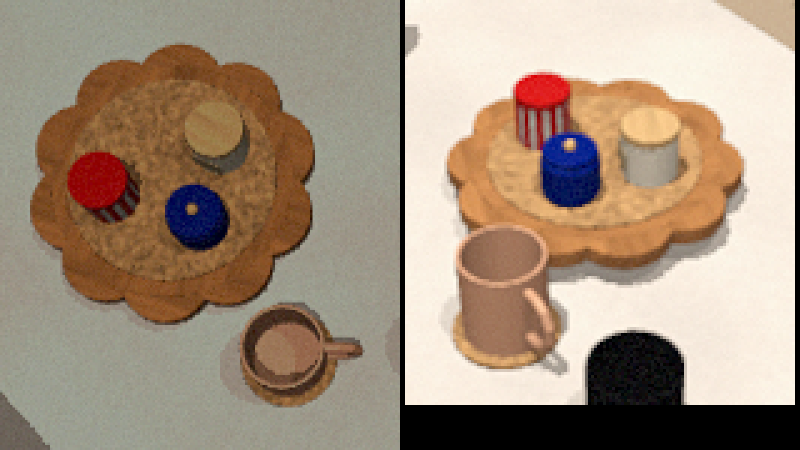

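```bash
python3 - <<'E'
from ang import *
def fit(n,p,q):
    P=np.array([ray(n,a,.102)[0] for a in p]);Q=np.array([ray(n,a,.102)[0] for a in q])
    z=lambda X:X[:,0]+1j*X[:,1]; A,B=z(P),z(Q); w=np.vdot(A-A.mean(),B-B.mean()); w/=abs(w); c=(B.mean()-w*A.mean())/(1-w)
    j=((B[0]-c)+(A[0]-c)*w)/2; al=np.degrees(np.angle(w))%360
    print(n,"rot",al,"c",c,"r",abs(j),"jar",np.degrees(np.angle(j))%360,"resid mm",abs(B-c-w*(A-c))*1e3)
    print("  iso",iso(P[0],Q[0],al))
fit("top",[(168.1,115.2),(164.5,148.3),(207.75,121.3)],[(196.2,153.1),(205.2,121.6),(159.2,142)])
# side crop1 scale 4.4 off (185,100); crop6 scale 3 off (185,100), x-405
s1=lambda x,y:(185+x/4.4,100+y/4.4); s6=lambda x,y:(185+(x-405)/3,100+y/3)
fit("side",[(252.4,124.9),s1(193,149),s1(363,187)],[s6(569.5,145),s6(650,128),s6(543,88)])
# drag of outline: far-edge only rotation
for k in("top0","t6"):
    im=cv2.imread(f"pics/{k}.png")[:,:,::-1].copy(); h=cv2.cvtColor(im,cv2.COLOR_RGB2HSV); m=(h[...,1]>110)&(h[...,2]>50); m[:60]=0;m[205:]=0;m[:,:125]=0;m[:,260:]=0
    C=big(m); P=ray("top",C,.042); d=P-[.6035,-.022]; P=P[(d@np.array([.86,.5])>.02)]; print(k,board(P))
E
```

```text
top rot 171.2471995305859 c (0.6053121225662959-0.020118807556907436j) r 0.05990582922879565 jar 210.78992174485074 resid mm [2.65074535 1.07495137 1.99213262]
  iso (array([ 0.6062, -0.0191]), np.float64(0.0599), np.float64(210.88))
side rot 168.52507636102666 c (0.6021764276433749-0.021631953297336734j) r 0.06129940232932577 jar 210.3594579420573 resid mm [2.99757168 2.69523991 2.31265487]
  iso (array([ 0.6035, -0.0209]), np.float64(0.0613), np.float64(210.5))
top0 (array([ 0.60006419, -0.02360055]), np.float64(5.533299509419323), np.float64(0.0015988075685756846))
t6 (array([ 0.59993009, -0.02351982]), np.float64(32.72203641316721), np.float64(0.0015117472842003637))
```

All measures agree the jar is about 1.5° short: board turned 171.2°, jar at about 210.9°, mug at about 212.4°. I'll go back for one small push.

```bash
python3 go.py .4225 .0385 .17 71.5 10
```

```text
11.7667 [0.4368 0.3837 0.1912] [-0.11  0.11 -0.09] full [-0.0945 -0.3323  0.0212] [0.     0.0001 0.0044]
[-0.009, -0.033, 0.002, 0.0, 0.0, 0.0]
[-0.019, -0.066, 0.004, 0.0, 0.0, 0.001]
[-0.028, -0.1, 0.006, 0.0, 0.0, 0.001]
[-0.038, -0.133, 0.008, 0.0, 0.0, 0.002]
[-0.047, -0.166, 0.011, 0.0, 0.0, 0.002]
[-0.057, -0.199, 0.013, 0.0, 0.0, 0.003]
[-0.066, -0.233, 0.015, 0.0, 0.0, 0.003]
[-0.076, -0.266, 0.017, 0.0, 0.0, 0.003]
```

>>> apply_moves:
  deltas:
    - [-0.008,-0.03,0,0,0,0,1]
    - [-0.02,-0.07,0,0,0,0,1]
    - [-0.032,-0.11,0,0,0,0,1]
    - [-0.044,-0.15,0.005,0,0,0,1]
    - [-0.056,-0.19,0.01,0,0,0,1]
    - [-0.068,-0.23,0.013,0,0,0,1]
    - [-0.08,-0.27,0.017,0,0,0,1]
    - [-0.088,-0.305,0.021,0,0,0,1]

```text
time: 12.43
tool_pos: [0.424, 0.0614, 0.1702]
tcp_rot: [0.505, 3.1, -0.002]
wrist_force: [1.4, 0.1, 0.5]
width: 0.002
```

```bash
python3 go.py .4238 .0423 .0215 71.5 8
```

```text
12.4333 [0.424  0.0614 0.1702] [1.44 0.09 0.47] full [-0.0057 -0.018   0.1487] [-0.001   0.0011 -0.0001]
[-0.001, -0.002, 0.019, -0.0, 0.0, -0.0]
[-0.001, -0.005, 0.037, -0.0, 0.0, -0.0]
[-0.002, -0.007, 0.056, -0.0, 0.0, -0.0]
[-0.003, -0.009, 0.074, -0.0, 0.001, -0.0]
[-0.004, -0.011, 0.093, -0.001, 0.001, -0.0]
[-0.004, -0.014, 0.112, -0.001, 0.001, -0.0]
[-0.005, -0.016, 0.13, -0.001, 0.001, -0.0]
[-0.006, -0.018, 0.149, -0.001, 0.001, -0.0]
```

>>> apply_moves:
  deltas:
    - [-0.002,-0.006,0.01,0,0,0,1]
    - [-0.004,-0.012,0.03,0,0,0,1]
    - [-0.006,-0.02,0.06,0,0,0,1]
    - [-0.006,-0.02,0.09,0,0,0,1]
    - [-0.006,-0.02,0.115,0,0,0,1]
    - [-0.006,-0.02,0.135,0,0,0,1]
    - [-0.006,-0.02,0.145,0,0,0,1]
    - [-0.006,-0.02,0.148,0,0,0,1]

```text
time: 13.1
tool_pos: [0.4218, 0.0434, 0.0202]
tcp_rot: [-0.504, -3.096, 0.002]
wrist_force: [-0.3, -0.7, 0.7]
width: 0.002
```

>>> apply_moves:
  deltas:
    - [-0.005,0,0,0,0,0,1]
    - [-0.01,0,0,0,0,0,1]
    - [-0.015,0,0,0,0,0,1]
    - [-0.02,0,0,0,0,0,1]
    - [-0.022,0,0,0,0,0,1]
    - [-0.022,0,0,0,0,0,1]

```text
time: 13.6
tool_pos: [0.4466, 0.0369, 0.0232]
tcp_rot: [0.503, 3.099, 0.001]
wrist_force: [0.3, 0.5, -0.1]
width: 0.001
```

```bash
python3 st.py; python3 go.py .4592 .0287 .0215 71.5 1
```

```text
13.6 theta 159.42 r 0.1676 z 0.0232 psi+90 161.55 [ 0.3  0.5 -0.1] [ 0.03  0.07  2.26 -0.    0.81 -1.22]
13.6 [0.4466 0.0369 0.0232] [ 0.25  0.49 -0.07] full [-0.0146 -0.0038  0.0017] [0.0007 0.0021 0.0008]
[-0.015, -0.004, 0.002, 0.001, 0.002, 0.001]
```

>>> apply_moves:
  deltas:
    - [-0.006,0,0.001,0,0,0,1]
    - [-0.012,0,0.002,0,0,0,1]
    - [-0.0145,0,0.002,0,0,0,1]
    - [-0.0145,-0.002,0.002,0,0,-0.006,1]
    - [-0.0145,-0.005,0.002,0,0,-0.013,1]
    - [-0.0145,-0.008,0.002,0,0,-0.02,1]
    - [-0.0147,-0.0098,0.002,0,0,-0.026,1]
    - [-0.0147,-0.0103,0.002,0,0,-0.026,1]

```text
time: 14.27
tool_pos: [0.4552, 0.0223, 0.0202]
tcp_rot: [-0.463, -3.107, 0.0]
wrist_force: [0.7, 0.1, 0.4]
width: 0.005
```

```bash
python3 st.py
```

```text
14.2667 theta 163.36 r 0.1548 z 0.0202 psi+90 163.05 [0.7 0.1 0.4] [-0.01  0.09  2.24 -0.    0.8  -1.28]
```

>>> apply_moves:
  deltas:
    - [0,0,0,0,0,0,1]
    - [0.003,0,0,0,0,0,1]
    - [0.01,0,0,0,0,0,1]
    - [0.02,0,0,0,0,0,1]
    - [0.03,0,0,0,0,0,1]
    - [0.034,0,-0.005,0,0,0,1]
    - [0.034,0.004,-0.02,0,0,0,1]
    - [0.034,0.01,-0.04,0,0,0,1]

```text
time: 14.93
tool_pos: [0.4228, 0.0422, 0.0592]
tcp_rot: [-0.462, -3.103, 0.002]
wrist_force: [0.5, 0.3, 1.7]
width: -0.001
```

>>> apply_moves:
  deltas:
    - [0,0.02,-0.02,0,0,0,1]
    - [0,0.05,-0.05,0,0,0,1]
    - [0,0.08,-0.08,0,0,0,1]
    - [0.01,0.115,-0.1,0,0,0,1]
    - [0.02,0.15,-0.12,0,0,0,1]
    - [0.03,0.185,-0.12,0,0,0,1]
    - [0.04,0.22,-0.12,0,0,0,1]
    - [0.05,0.255,-0.12,0,0,0,1]

```text
time: 15.6
tool_pos: [0.4519, 0.3028, 0.1817]
tcp_rot: [0.462, 3.106, 0.002]
wrist_force: [0.5, -0.5, 0.3]
width: 0.006
```

>>> apply_moves:
  deltas:
    - [0.01,0.03,0,0,0,0,1]
    - [0.02,0.06,0,0,0,0,1]
    - [0.025,0.08,0,0,0,0,1]
    - [0.025,0.09,0,0,0,0,1]
    - [0.025,0.09,0,0,0,0,1]

```text
time: 16.02
tool_pos: [0.4546, 0.3957, 0.1805]
tcp_rot: [0.459, 3.107, 0.001]
wrist_force: [-0.3, 0.2, -0.0]
width: 0.002
```

```bash
python3 - <<'E'
from h import *
im=vision.read_camera("top"); cv2.imwrite("pics/t7.png",im[:,:,::-1]); im2=vision.read_camera("side"); cv2.imwrite("pics/s7.png",im2[:,:,::-1])
E
python3 jar.py 7; python3 - <<'E'
from ang import *
from jar import knob
for k in("top0","t7"):
    im=cv2.imread(f"pics/{k}.png")[:,:,::-1].copy(); h=cv2.cvtColor(im,cv2.COLOR_RGB2HSV); m=(h[...,1]>110)&(h[...,2]>50); m[:60]=0;m[205:]=0;m[:,:125]=0;m[:,260:]=0
    C=big(m); P=ray("top",C,.042); d=P-[.6035,-.022]; P=P[(d@np.array([.86,.5])>.02)]; b=board(P); print(k,b)
al=144+b[1]-5.53; im=cv2.imread("pics/t7.png")[:,:,::-1].copy(); k=knob(im)
print(al,"knob iso",iso(ray("top",(168.1,115.2),.102)[0],ray("top",k[0],.102)[0],al),"body iso",iso(np.array([.657,.0209]),ray("top",k[2][0],.07)[0],al))
E
python3 st.py
```

```text
7 [196.2 153.1] 19 [246.4 163.6] 28 knob [ 0.5812 -0.0362  0.0212] res [ 0.29 -0.64 -0.78  0.21] ang 212.5 r 0.0264 | body [ 0.5575 -0.0494] 210.8 0.0536
  board (array([ 0.60418239, -0.02168726]), np.float64(32.6430481056772), np.float64(0.004609527008347778))
mug 212.14908021465016
mug 212.14908021465016
top0 (array([ 0.60006419, -0.02360055]), np.float64(5.533299509419323), np.float64(0.0015988075685756846))
t7 (array([ 0.59997849, -0.0235415 ]), np.float64(32.74187319914432), np.float64(0.0014626281295476988))
171.21187319914432 knob iso (array([ 0.6062, -0.0192]), np.float64(0.0599), np.float64(210.88)) body iso (array([ 0.6099, -0.0181]), np.float64(0.0611), np.float64(210.83))
16.1167 theta 109.74 r 0.4411 z 0.1801 psi+90 163.08 [ 0.3 -0.4  0.4] [ 0.67  0.16  1.82 -0.    1.16 -0.6 ]
```

View pics/t7.png

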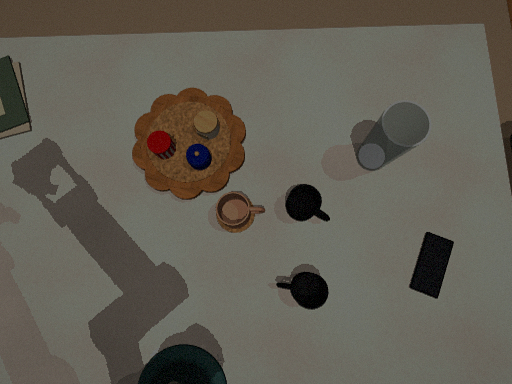

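The board did not move (still 171.2°): the finger ran 1.8 mm too far out, which the shallow flank turns into about 1.8° of slack. I'll repeat the nudge at r = 0.153.

```bash
python3 go.py .4262 .0394 .16 73 8|head -1
```

```text
16.1167 [0.4545 0.3932 0.1801] [ 0.35 -0.37  0.42] full [-0.0759 -0.3467  0.0206] [-0.0013 -0.0001  0.0014]
```

>>> apply_moves:
  deltas:
    - [-0.008,-0.035,0,0,0,0,1]
    - [-0.017,-0.075,0,0,0,0,1]
    - [-0.026,-0.115,0,0,0,0,1]
    - [-0.035,-0.155,0,0,0,0,1]
    - [-0.044,-0.195,0.005,0,0,0,1]
    - [-0.053,-0.235,0.01,0,0,0,1]
    - [-0.062,-0.275,0.015,0,0,0,1]
    - [-0.07,-0.31,0.02,0,0,0,1]

```text
time: 16.78
tool_pos: [0.4297, 0.0735, 0.1601]
tcp_rot: [0.466, 3.107, -0.001]
wrist_force: [0.4, -0.6, 0.5]
width: -0.001
```

>>> apply_moves:
  deltas:
    - [-0.003,-0.02,0,0,0,0,1]
    - [-0.006,-0.034,0.01,0,0,0,1]
    - [-0.006,-0.036,0.04,0,0,0,1]
    - [-0.006,-0.036,0.07,0,0,0,1]
    - [-0.006,-0.036,0.1,0,0,0,1]
    - [-0.006,-0.036,0.125,0,0,0,1]
    - [-0.006,-0.036,0.136,0,0,0,1]
    - [-0.006,-0.036,0.138,0,0,0,1]

```text
time: 17.45
tool_pos: [0.4227, 0.0395, 0.0196]
tcp_rot: [-0.465, -3.101, 0.002]
wrist_force: [-0.7, 0.8, -0.3]
width: 0.001
```

>>> apply_moves:
  deltas:
    - [-0.004,0,0,0,0,0,1]
    - [-0.009,0,0,0,0,0,1]
    - [-0.014,0,0,0,0,0,1]
    - [-0.018,0,0,0,0,0,1]
    - [-0.018,0,0,0,0,0,1]
    - [-0.018,0,0,0,0,0,1]

```text
time: 17.95
tool_pos: [0.445, 0.0356, 0.0231]
tcp_rot: [0.463, 3.106, 0.0]
wrist_force: [-0.7, -0.7, -0.3]
width: 0.003
```

```bash
python3 st.py; python3 go.py .4571 .0227 .0215 73 1|head -1
```

```text
17.95 theta 160.03 r 0.1687 z 0.0231 psi+90 163.04 [-0.7 -0.7 -0.3] [ 0.02  0.07  2.26 -0.    0.81 -1.25]
17.95 [0.445  0.0356 0.0231] [-0.71 -0.66 -0.27] full [-0.0153 -0.0088  0.0016] [0.0005 0.0015 0.0007]
```

>>> apply_moves:
  deltas:
    - [-0.007,0,0.001,0,0,0,1]
    - [-0.013,0,0.001,0,0,0,1]
    - [-0.0155,0,0.001,0,0,0,1]
    - [-0.0155,-0.003,0.001,0,0,0,1]
    - [-0.0155,-0.006,0.001,0,0,0,1]
    - [-0.0155,-0.008,0.001,0,0,0,1]
    - [-0.0155,-0.009,0.001,0,0,0,1]
    - [-0.0155,-0.009,0.001,0,0,0,1]

```text
time: 18.62
tool_pos: [0.4555, 0.0223, 0.0211]
tcp_rot: [-0.463, -3.106, 0.0]
wrist_force: [-0.4, 0.3, -1.0]
width: 0.0
```

```bash
cat > chk.py <<'E'
import sys; from ang import *
sys.argv=[sys.argv[0]]
from jar import knob
im=vision.read_camera("top"); cv2.imwrite("pics/t9.png",im[:,:,::-1])
h=cv2.cvtColor(im,cv2.COLOR_RGB2HSV); m=(h[...,1]>110)&(h[...,2]>50); m[:60]=0;m[205:]=0;m[:,:125]=0;m[:,260:]=0
C=big(m); P=ray("top",C,.042); d=P-[.6035,-.022]; P=P[(d@np.array([.86,.5])>.02)]; b=board(P)
al=144+b[1]-5.53; k=knob(im)
print(b,al,k[0],"knob iso",iso(ray("top",(168.1,115.2),.102)[0],ray("top",k[0],.102)[0],al),"body iso",iso(np.array([.657,.0209]),ray("top",k[2][0],.07)[0],al))
E
python3 st.py; python3 chk.py
```

```text
18.6167 theta 163.34 r 0.1545 z 0.0211 psi+90 163.04 [-0.4  0.3 -1. ] [-0.01  0.09  2.24 -0.    0.81 -1.28]
mug 212.14908021465016
(array([ 0.60072633, -0.02570454]), np.float64(32.99061557058646), np.float64(0.027017370294723266)) 171.46061557058647 [196.29710145 152.97957839] knob iso (array([ 0.6063, -0.0192]), np.float64(0.0598), np.float64(211.16)) body iso (array([ 0.6088, -0.0182]), np.float64(0.0621), np.float64(210.51))
```

>>> apply_moves:
  deltas:
    - [-0.001,-0.001,0,0,0,0,1]
    - [-0.0015,-0.002,0,0,0,0,1]
    - [-0.0018,-0.003,0,0,0,0,1]
    - [-0.0018,-0.0035,0,0,0,0,1]
    - [-0.0018,-0.0035,0,0,0,0,1]

```text
time: 19.08
tool_pos: [0.4551, 0.0187, 0.0209]
tcp_rot: [-0.463, -3.104, 0.001]
wrist_force: [-5.0, -0.0, 3.1]
width: -0.002
```

```bash
python3 st.py; python3 chk.py
```

```text
19.0833 theta 164.66 r 0.1539 z 0.0209 psi+90 163.05 [-5.  -0.   3.1] [-0.01  0.09  2.24  0.    0.81 -1.29]
mug 212.14908021465016
(array([ 0.60060277, -0.02571867]), np.float64(34.33537541450113), np.float64(0.028280216711578723)) 172.80537541450113 [196.78407643 152.68535032] knob iso (array([ 0.6063, -0.0191]), np.float64(0.0598), np.float64(212.48)) body iso (array([ 0.6074, -0.0185]), np.float64(0.0634), np.float64(211.23))
```

Contact made and the board moved about 1.3°, putting the jar at about 212.3° on the knob measure. Backing off radially and checking.

>>> apply_moves:
  deltas:
    - [0.003,0.0005,0,0,0,0,1]
    - [0.01,0.001,0,0,0,0,1]
    - [0.02,0.001,0,0,0,0,1]
    - [0.03,0.001,0,0,0,0,1]
    - [0.034,0.001,-0.005,0,0,0,1]
    - [0.034,0.004,-0.02,0,0,0,1]
    - [0.034,0.01,-0.04,0,0,0,1]

```text
time: 19.72
tool_pos: [0.4242, 0.0381, 0.0603]
tcp_rot: [-0.462, -3.103, 0.002]
wrist_force: [-0.4, 0.7, 0.3]
width: 0.0
```

>>> apply_moves:
  deltas:
    - [0,0.02,-0.02,0,0,0,1]
    - [0,0.05,-0.05,0,0,0,1]
    - [0,0.08,-0.08,0,0,0,1]
    - [0.01,0.115,-0.1,0,0,0,1]
    - [0.02,0.15,-0.12,0,0,0,1]
    - [0.03,0.185,-0.12,0,0,0,1]
    - [0.04,0.22,-0.12,0,0,0,1]
    - [0.05,0.255,-0.12,0,0,0,1]

```text
time: 20.38
tool_pos: [0.4534, 0.2987, 0.1828]
tcp_rot: [0.462, 3.105, 0.002]
wrist_force: [0.8, -0.6, 0.3]
width: 0.0
```

>>> apply_moves:
  deltas:
    - [0.01,0.03,0,0,0,0,1]
    - [0.02,0.06,0,0,0,0,1]
    - [0.025,0.08,0,0,0,0,1]
    - [0.025,0.09,0,0,0,0,1]
    - [0.025,0.09,0,0,0,0,1]

```text
time: 20.8
tool_pos: [0.4559, 0.3917, 0.1815]
tcp_rot: [0.459, 3.107, 0.001]
wrist_force: [0.5, -1.0, 0.6]
width: -0.0
```

```bash
python3 chk.py; sleep 0; python3 chk.py; python3 - <<'E'
from h import *
a=cv2.imread("pics/top0.png").astype(int);b=cv2.imread("pics/t9.png").astype(int)
d=np.abs(a-b).max(2); print("mug diff",d[190:235,215:268].mean(),"vase diff",d[100:175,350:430].mean(),"table",d[300:340,340:400].mean())
E
```

```text
mug 212.14908021465016
(array([ 0.599792  , -0.02347155]), np.float64(34.41290833251356), np.float64(0.0015332336856017149)) 172.88290833251355 [196.75215012 152.67083659] knob iso (array([ 0.6063, -0.0191]), np.float64(0.0598), np.float64(212.5)) body iso (array([ 0.6093, -0.0182]), np.float64(0.0617), np.float64(212.22))
mug 212.14908021465016
(array([ 0.59977829, -0.02347395]), np.float64(34.45226186446596), np.float64(0.0015777906367667898)) 172.92226186446595 [196.6671721  152.69825625] knob iso (array([ 0.6062, -0.019 ]), np.float64(0.0598), np.float64(212.42)) body iso (array([ 0.6097, -0.018 ]), np.float64(0.0612), np.float64(212.38))
mug diff 4.768134171907757 vase diff 4.062 table 3.8758333333333335
```

The jar is at 212.4° against the mug at 212.1–212.6°. The board is at rest, and the mug and vase are unmoved.

```bash
python3 -c "
from workcell import job; print(job.finish_job())"
```

```text
the job is handed in; nothing more can be done
None
```

The blue sugar jar now stands at the front, in line between the middle of the board and the mug. I handed the job in at about 21 s on the robot's clock.

**What I did:** I put the shut fingertips in a notch on the far side of the board and swept them counter-clockwise round the left side. That turned the board about 171°. Two small corrections followed. The first missed because the finger ran about 2 mm too far out. The second added about 1.5°, for a total turn of about 173°. The fingers then backed off and lifted well clear.

**Last checks:**
- **Alignment:** the jar bears 212.2–212.5° from the board's axis, by its knob and by its body outline. The mug bears 212.1–212.6°. I put the remaining uncertainty at about 1°, because my estimates of the axis position differ by several millimetres between methods.
- **Board:** it is at rest; two pictures after the fingers left gave the same angle to within 0.04°.
- **Mug and vase:** they match the first picture to within image noise.
- **Jars and tin:** they rode round with the board, and I saw no sign of the gripper touching them. Matching their positions before and after left residuals of 1–3 mm, so I can't rule out a very small slip.
- **Forces:** the highest wrist force I read was about 7 N.

**Disagreements:** the automatic knob finder in the side view failed once the board had turned, so I read the knob there by eye. The final bearings come from the top camera only.

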